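Shut the guard and two-button start

TASK

Start the gauging cycle: with the fingers push the nest's clear yellow-framed guard fully shut, then press both green start buttons on the console down together, one fingertip on each, hold both fully down for at least two seconds, and let both come up again. Only push and press, pick nothing up; leave the red stop button alone, keep the console and the nest where they stand, and disturb nothing else on the desk.

Things in the scene. Friction and masses are not known exactly. Their poses are not given: they have to be found in the camera images.
- console: two-hand start console: grey box with black top plate, 130 (x) x 170 (y) x 46.5 mm tall, 2 kg, standing loose on rubber feet. Origin at the centre of its underside, z up, x from the operator's side to the far side, y to the left. On its top are two green start buttons side by side, near the operator's side, and one red stop button behind them; the small yellow and blue lamps are only decoration.
- start_left_top (a point): centre of the top of the left green start button (round cap, 26 mm across); it lies 70.5 mm above the underside of the console at rest and sinks with the cap. The two green caps lie 66 mm apart (centre to centre) along the console's y, at the same height, with nothing between them; each cap sits in a dark round housing 42 mm across that ends 12 mm below the top of the cap at rest.
- start_right_top (a point): the same for the right green start button
- start_left (a joint): how far the left green button is pressed (m): 0 up, 0.008 fully down; a spring brings it back; fully down takes 3 N
- start_right (a joint): the same for the right green button
- stop (a joint): how far the red stop button is pressed (m): 0 up, 0.006 fully down, spring return. Its cap is 26 mm across and stands 2 mm lower than the green ones; its centre lies 60 mm behind (console's +x) the midpoint between them.
- nest: gauging nest: dark steel base plate 150x150x12 mm carrying an open aluminium box 124 (x) x 130 (y) mm, top rim 56 mm above the desk, with a steel ring fixed inside it, closed by a hinged guard; 3 kg, standing loose. Origin at the centre of its underside, z up, x from the free edge of the shut guard to its hinge, y to the left.
- guard (a joint): angle of the guard (rad): 0 fully shut (level), growing as it opens; starts between 0.5 and 0.9; a hard stop at 0 and at 1.1. The guard is a clear panel in a yellow frame, 130 mm from hinge to free edge, 130 wide and 6 thick. Its hinge is stiff: it stays where left, and about 0.06 to 0.2 N m shuts it (a light push down on its upper face, 2 to 3 N at 65 mm from the hinge); pushing straight down there lets the fingers slide on the face.
- guard_hinge (a point): middle of the guard's hinge axis (in the middle of the panel's thickness), 60 mm above the desk, on the far side of the nest. The axis runs along the nest's y.
- guard_edge (a point): middle of the guard's free edge, on its upper face, 130 mm from the hinge; swings with the guard
- sample_bottle: bystander: clear sample bottle with yellow cap, 52 mm wide, 105 tall. Origin at the centre of its underside.
- ring_part: bystander: white machined flange, 147x156x40 mm. Origin at the centre of its underside.
- vee_block: bystander: grey steel vee block, 38x62x42 mm. Origin at the centre of its underside.
- marker_blk: bystander: black and white marker pen, 135 mm long, 16 thick. Origin at the centre of its underside.
- block_123: bystander: grey steel setup block with holes, 45x70x40 mm. Origin at the centre of its underside.

How it is judged:
By the outcome, as a careful person would: the job done as asked, in the order asked, and still so for the second after the job is handed in, with the robot touching nothing.
It also fails if it takes over 48 s, if anything falls off the work surface, if the arm or the gripper's body presses on something with over 40 N, if the wrist force passes 120 N, or if a joint passes its speed limit or range.

ROBOT

A 6-joint arm with a two-finger parallel gripper is mounted at the origin on a cart in front of the work surface, level with it; the furniture and walls round the work are solid. World frame = base frame: x ahead of the robot, y to its left, z up, the work surface at z = 0. Lengths are in mm, angles in rad, forces in N, time in s.
With the tool pointing down it reaches from about 400 to 825 mm from the base axis. Payload 7 kg.
Tool frame: the origin (TCP) lies midway between the tips of the shut fingers; the grasp point (between the pads) lies 19 mm behind it; x points along the fingers, y is the direction in which the jaws open and shut, and the axes are right-handed (so a half turn about x gives the same grasp; the last joint's range is limited). The gripper opens to 85 mm and grips with 20 to 120 N. Pads are 22 mm wide; open, the fingers measure 114 mm over their backs; the gripper's body (76 mm by 85 mm) begins 54 mm behind the grasp point. The pads swing forward as they close: fully open they stand 13 mm farther back than shut.
Start: joints at [-0.97, 0.359, 0.012, 0, -1.224, -0.288], TCP at [207.687, -642.232, 231.302] pointing down, gripper open.
Joint ranges: [-3.07, 3.07], [-1.43, 2.12], [-1.02, 1.25], [-3.03, 1.67], [-3.05, -0], [-3.03, 3.03]. Speed limits (rad/s): [2.39, 2.39, 3.01, 3.14, 3.14, 3.14].

INTERFACE

Orientations are given as [roll, pitch, yaw] about the fixed x, y, z axes, in that order (R = Rz(yaw) Ry(pitch) Rx(roll)).
In Python, from bench import move_to, move_straight, movej, ungrasp, gripper_close, dwell, solve_ik, snapshot, MotionError, sign_off, read_time_s, read_joint_positions, read_joint_vel, read_joint_efforts, read_tcp_pos, read_eef_rot, read_force, read_torque, read_grip_width gives the robot as it stands. The module is installed in compiled form; this text tells all that it offers. Calls block until the motion is done:
- move_to(position, orientation): joint-space move of the TCP to a pose.
- move_straight(position, v=150, frame=None): straight line of the TCP; frame=None keeps the orientation; v is the mean speed in mm/s.
- movej(angles): joint-space move.
- ungrasp() and gripper_close(grasp_force=None): open the fingers fully, or close them until they stop; grasp_force is the grip in N (None keeps the last).
- dwell(seconds).
- solve_ik(position, orientation): joint angles nearest the present ones, or None.
- snapshot(name): name is "scene" or "side" or "wrist"; returns a dict with "frame" (480x640x3 uint8, blue, green, red), "depth" (480x640 float32, mm along the optical axis (not along the pixel's ray), 0 where there is no reading), "fx", "fy", "cx", "cy" (pixels), "extrinsics" (4x4, takes a point from camera to world coordinates); the wrist camera has in their place "hand_eye" (4x4, takes a point from camera to tool coordinates, whose origin is the TCP and whose axes are the tool frame's). Camera axes: x right, y up, looking along -z (the intrinsics and any distortion apply to the point x, -y, -z); pixel columns grow to the right and rows downward; lengths in mm; the calibration is good to about 2 mm. The wrist camera is an equidistant fisheye: a pixel r from the principal point sees the ray r / f radians off the axis. A picture is of the moment at which its call begins: read the wrist's pose just before it.
A pose or a line that the arm cannot do raises MotionError and nothing moves.
- sign_off(): hands the job in, once; it reports no verdict.
Readings, each from a call of its own:
- read_time_s(): time.
- read_joint_positions(): joint angles.
- read_joint_vel(): joint speeds.
- read_joint_efforts(): joint torques, N m.
- read_tcp_pos(): TCP position.
- read_eef_rot(): TCP orientation.
- read_force(): force on the tool from outside, world axes, zero at the start.
- read_torque(): the same for the moment, N m.
- read_grip_width(): finger opening in mm.
Only numpy, scipy, OpenCV 4.12 (cv2) and the standard library are available. Lean on these libraries where they do the work, as an engineer would, in place of code of your own. Each camera call takes 0.05 s, during which the arm holds its last target.

## Working session

There is one attempt and no reset: what is moved stays moved. The work goes in short steps, each a Python script; the robot and the scene stay as the last script left them, time stands still between calls to the robot, and variables do not carry over. Pictures are saved under pics/ and viewed, and the job is handed in when it is done.

```bash
mkdir -p pics; ls; cat > h.py <<'E'
import numpy as np, cv2, pickle
from bench import *
def snap(n,tag):
    p=None
    if n=='wrist': p=(read_tcp_pos(),read_eef_rot())
    s=snapshot(n); s['pose']=p
    pickle.dump(s,open(f'pics/{tag}.pkl','wb')); cv2.imwrite(f'pics/{tag}.png',s['frame']); return s
def w(s,u,v,d=None):
    if d is None: d=np.median(s['depth'][int(v)-1:int(v)+2,int(u)-1:int(u)+2])
    x=(u-s['cx'])/s['fx']*d; y=(v-s['cy'])/s['fy']*d
    return (np.array(s['extrinsics'])@[x,-y,-d,1])[:3]
def wz(s,u,v,z):
    E=np.array(s['extrinsics']); r=E[:3,:3]@[(u-s['cx'])/s['fx'],-(v-s['cy'])/s['fy'],-1]
    return E[:3,3]+r*(z-E[2,3])/r[2]
def load(t): return pickle.load(open(f'pics/{t}.pkl','rb'))
E
python3 - <<'E'
from h import *
for n in('scene','side','wrist'):
    s=snap(n,n+'0'); print(n,{k:(v if np.size(v)<17 else np.shape(v)) for k,v in s.items()})
print(read_time_s(),read_grip_width(),read_eef_rot(),read_force())
E
```

```text
pics
scene {'frame': (480, 640, 3), 'depth': (480, 640), 'fx': 507.1222090790825, 'fy': 507.1222090790825, 'cx': 319.66399797357093, 'cy': 241.97365383353304, 'extrinsics': array([[ 7.89533629e-01,  2.91464110e-01, -5.40078996e-01,
        -1.16696160e+02],
       [-6.13586354e-01,  3.92364700e-01, -6.85245743e-01,
        -1.19822606e+03],
       [ 1.21833922e-02,  8.72409660e-01,  4.88623526e-01,
         6.73657943e+02],
       [ 0.00000000e+00,  0.00000000e+00,  0.00000000e+00,
         1.00000000e+00]]), 'pose': None}
side {'frame': (480, 640, 3), 'depth': (480, 640), 'fx': 434.2041778879411, 'fy': 434.2041778879411, 'cx': 319.81211546841075, 'cy': 241.78454579053812, 'extrinsics': array([[ 9.75892802e-01,  9.82067923e-02, -1.94906813e-01,
         3.91971198e+02],
       [-2.18068616e-01,  4.02317553e-01, -8.89149405e-01,
        -1.18996620e+03],
       [-8.90607901e-03,  9.10217563e-01,  4.14034623e-01,
         4.70234348e+02],
       [ 0.00000000e+00,  0.00000000e+00,  0.00000000e+00,
         1.00000000e+00]]), 'pose': None}
wrist {'frame': (480, 640, 3), 'depth': (480, 640), 'fx': 371.64829954431775, 'fy': 371.64829954431775, 'cx': 319.1603767453621, 'cy': 240.88268878948833, 'hand_eye': array([[-7.15678692e-05,  2.85499362e-01, -9.58378896e-01,
        -1.43241294e+02],
       [ 9.99999839e-01,  5.59917555e-04,  9.21224870e-05,
        -5.89814277e-01],
       [ 5.62914080e-04, -9.58378735e-01, -2.85499357e-01,
        -7.25003770e+01],
       [ 0.00000000e+00,  0.00000000e+00,  0.00000000e+00,
         1.00000000e+00]]), 'pose': (array([ 207.56219106, -641.83362158,  230.45980632]), array([1.65149326, 1.56930049, 1.96418763]))}
0.15 85.50103335911865 [1.67170551 1.56953572 1.98443065] [-0.45421928  0.10886859  0.57508449]
```

View pics/scene0.png

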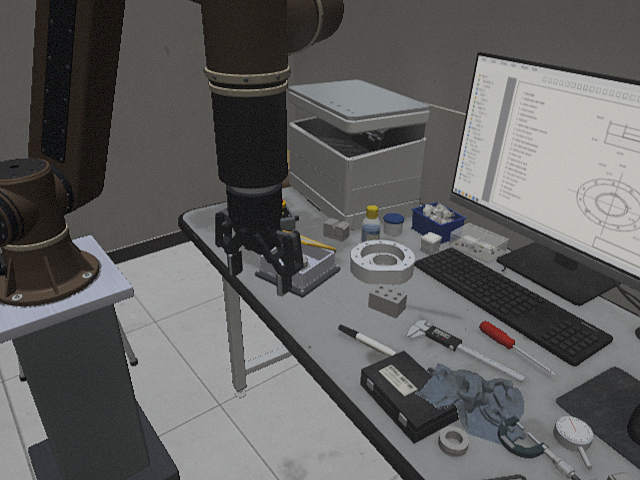

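View pics/side0.png

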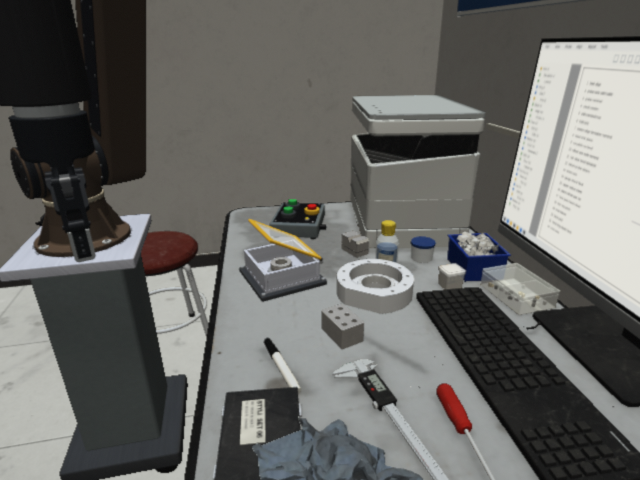

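View pics/wrist0.png

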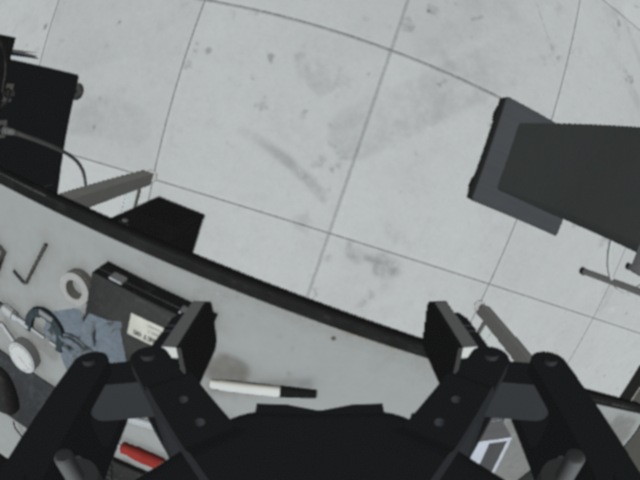

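The side view shows the console near (300,217) and the nest near (283,268), with the guard open, its hinge at the right end and its free edge up at the left. I'll enlarge that area.

```bash
python3 - <<'E'
from h import *
s=load('side0')
c=s['frame'][190:305,225:340]; cv2.imwrite('pics/side0c.png',cv2.resize(c,None,fx=5.2,fy=5.2,interpolation=cv2.INTER_CUBIC))
for n,u,v in [('Lbtn',292,203),('Rbtn',289,209),('red',312,206),('gl',249,219),('gr',321,257),('desk',230,300),('desk2',340,320)]: print(n,w(s,u,v).round(1))
E
```

```text
Lbtn [565.1 -38.4  62.9]
Rbtn [ 546.9 -101.2   68.9]
red [612.2 -90.1  67.8]
gl [ 430.5 -299.5  126.8]
gr [ 595.7 -272.3    2.2]
desk [ 374.3 -416.5    0.8]
desk2 [ 557.7 -589.4   39.5]
```

View pics/side0c.png

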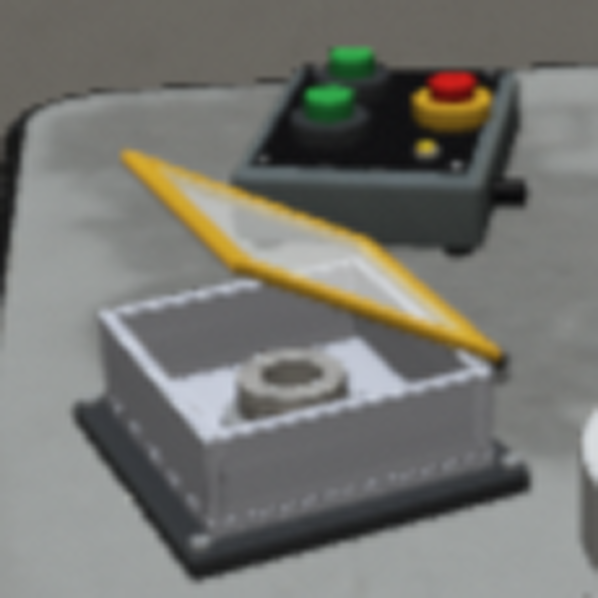

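View pics/w1.png

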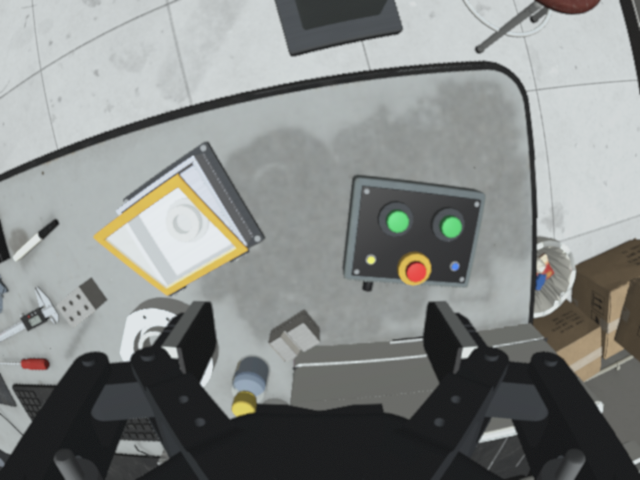

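The wrist view shows the green caps at about (398,222) and (452,226) and the red one at (416,271). The guard's free edge runs (97,237)-(180,176) and its hinge side (168,292)-(247,250). Next: enlarge and compute.

```bash
cat >> h.py <<'E'
from scipy.spatial.transform import Rotation as Ro
def wray(s,u,v):
    a=np.array([u-s['cx'],v-s['cy']])/s['fx']; t=np.hypot(*a); k=np.sin(t)/t if t>1e-9 else 1
    d=np.array([a[0]*k,-a[1]*k,-np.cos(t)])
    H=np.array(s['hand_eye']); R=Ro.from_euler('xyz',s['pose'][1]).as_matrix()
    return R@H[:3,3]+s['pose'][0], R@H[:3,:3]@d, d
def wwz(s,u,v,z):
    o,r,_=wray(s,u,v); return o+r*(z-o[2])/r[2]
def wwd(s,u,v):
    o,r,d=wray(s,u,v); D=np.median(s['depth'][int(round(v))-1:int(round(v))+2,int(round(u))-1:int(round(u))+2]); return o+r*D/-d[2]
def wproj(s,P):
    H=np.array(s['hand_eye']); R=Ro.from_euler('xyz',s['pose'][1]).as_matrix()
    p=H[:3,:3].T@(R.T@(np.array(P)-s['pose'][0])-H[:3,3]); t=np.arctan2(np.hypot(p[0],p[1]),-p[2]); n=np.hypot(p[0],p[1])
    return s['cx']+s['fx']*t*p[0]/n, s['cy']-s['fx']*t*p[1]/n
def blobs(s,col,roi=None):
    hsv=cv2.cvtColor(s['frame'],cv2.COLOR_BGR2HSV)
    m=(cv2.inRange(hsv,(45,120,60),(80,255,255)) if col=='g' else cv2.inRange(hsv,(0,160,90),(6,255,255)))
    n,l,st,c=cv2.connectedComponentsWithStats(m); return [(c[i].round(1),st[i,:].tolist()) for i in range(1,n) if st[i,4]>60]
E
python3 - <<'E'
from h import *
s=load('w1')
cv2.imwrite('pics/w1a.png',cv2.resize(s['frame'][130:310,80:280],None,fx=4,fy=3.3,interpolation=cv2.INTER_CUBIC))
cv2.imwrite('pics/w1b.png',cv2.resize(s['frame'][165:300,335:495],None,fx=4.4,fy=4.4,interpolation=cv2.INTER_CUBIC))
for c in 'gr':
    for b in blobs(s,c): print(c,b,wwz(s,*b[0],70.5).round(1),wwd(s,*b[0]).round(1))
for u,v in [(100,237),(179,179),(244,249),(169,289)]: print(u,v,wwd(s,u,v).round(1),wwz(s,u,v,63).round(1))
E
```

```text
g (array([397.2, 221. ]), [387, 210, 21, 22, 349]) [545.1 -91.4  70.5] [545.  -91.5  71. ]
g (array([450.4, 226.3]), [441, 216, 20, 21, 337]) [566.7 -30.   70.5] [566.4 -30.4  71.5]
r (array([415.9, 271.5]), [407, 262, 19, 19, 269]) [611.3 -80.7  70.5] [612.1 -80.4  68.6]
r (array([ 34.3, 363.6]), [22, 360, 25, 8, 162]) [ 637.3 -711.    70.5] [ 661.5 -776.    23.6]
100 237 [ 465.6 -411.   126.4] [ 472.1 -458.2   63. ]
179 179 [ 434.3 -295.9  126.7] [ 435.1 -322.1   63. ]
244 249 [ 535.1 -270.5   65.7] [ 535.8 -271.3   63. ]
169 289 [ 560.8 -382.    68.4] [ 562.5 -385.    63. ]
```

View pics/w1a.png

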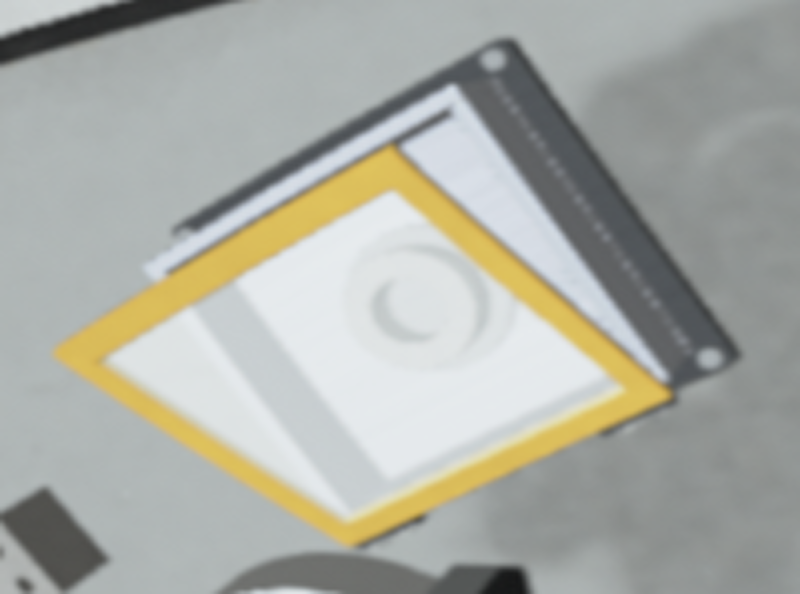

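View pics/w1b.png

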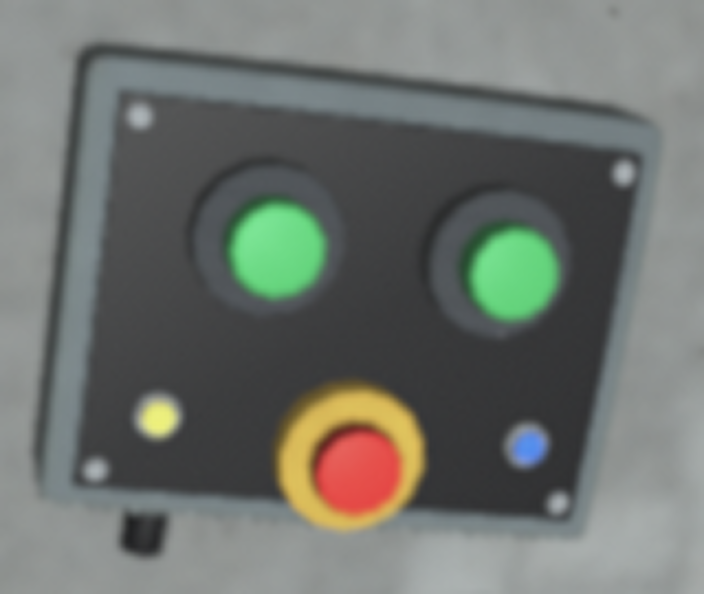

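Checks: caps 65 mm apart at z≈71 (66 and 70.5 given). Red's position matches. Guard angle is about 0.53 rad and nest yaw about 0.27. Now I'll push the guard shut along its arc with the open fingertips.

```bash
cat > g.py <<'E'
from h import *
H=np.array([554.2,-325.2]); ps=0.267; ex=np.array([np.cos(ps),np.sin(ps)]); R0=[0,np.pi/2,ps]
def tcp(th,r=117,dz=0):
    xn=-r*np.cos(th)+3*np.sin(th)+11; z=60+r*np.sin(th)+3*np.cos(th)-13
    p=H+ex*xn; return [p[0],p[1],z+dz]
E
python3 - <<'E'
from g import *
p=tcp(.62); 
move_to([p[0],p[1],200],R0)
f0=read_force(); print('f0',f0,read_time_s())
move_straight(p,v=120)
for th in np.arange(.56,.03,-.04):
    move_straight(tcp(th),v=50); print(round(th,2),(read_force()-f0).round(1),read_time_s())
    if (read_force()-f0)[2]>10: break
s=snap('side','s2')
cv2.imwrite('pics/s2c.png',cv2.resize(s['frame'][180:310,215:345],None,fx=4.5,fy=4.5,interpolation=cv2.INTER_CUBIC))
E
```

```text
f0 [-0.10758549 -0.69126624 -0.64923024] 3.1167
0.56 [1.1 0.7 0.5] 4.25
0.52 [-0.3  0.7  0.1] 4.5
0.48 [0.7 1.  0.9] 4.75
0.44 [0.6 0.3 0.2] 5.0
0.4 [0.5 0.2 1.3] 5.25
0.36 [-0.5  1.2  1.1] 5.5
0.32 [0.1 0.9 1.5] 5.75
0.28 [-0.6  0.6  1.2] 6.0
0.24 [0.1 0.8 1.4] 6.25
0.2 [ 0.1  0.4 -0.6] 6.5
0.16 [-0.3 -0.1  0.5] 6.75
0.12 [0.  1.1 0.9] 7.0
0.08 [-0.1  1.5  1. ] 7.25
0.04 [ 0.1 -1.   0.6] 7.5
```

View pics/s2c.png

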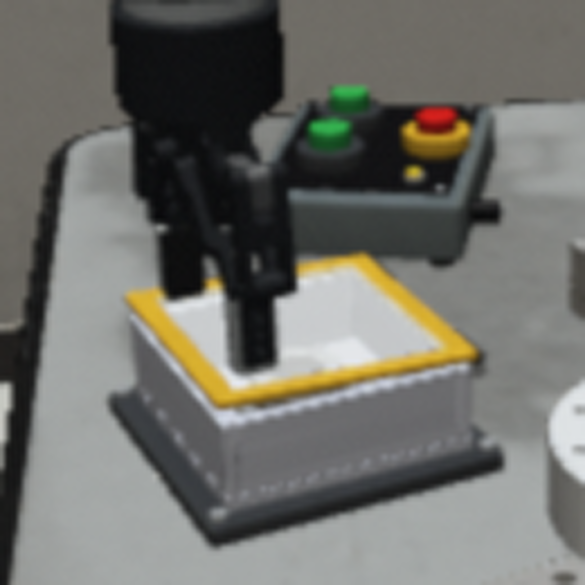

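The side view shows the guard nearly level, with both fingertips on it. I'll press down until the hard stop shows in the force.

```bash
python3 - <<'E'
from g import *
fs=[read_force() for _ in range(5)]
p=list(read_tcp_pos()); f0=np.array([-.1,-.7,-.65]); t0=tcp(.04); z=t0[2]
xy=tcp(.0)[:2]
while z>36:
    z-=1; move_straight([*xy,z],v=30)
    f=np.mean([read_force()-f0 for _ in range(3)],axis=0); print(round(z,1),read_tcp_pos()[2].round(1),f.round(1),read_time_s())
    if f[2]>9: break
s=snap('side','s3')
cv2.imwrite('pics/s3c.png',cv2.resize(s['frame'][180:310,215:345],None,fx=4.5,fy=4.5,interpolation=cv2.INTER_CUBIC))
move_straight([*xy,200],v=200)
m=np.array([555.9,-60.7]); ps=-.338; 
# camera looks ~120mm ahead; place so console is in view
b=m-np.array([np.cos(ps),np.sin(ps)])*25
move_to([b[0],b[1],190],[0,np.pi/2,ps])
s=snap('wrist','w3'); print(s['pose'])
for b in blobs(s,'g'): print(b,wwz(s,*b[0],70.5).round(1),wwd(s,*b[0]).round(1))
for b in blobs(s,'r'): print(b,wwz(s,*b[0],68.5).round(1),wwd(s,*b[0]).round(1))
snap('side','s4'); snap('scene','sc4')
print(read_time_s())
E
```

```text
53.7 53.7 [0.5 0.8 1. ] 7.8
52.7 52.6 [-0.1  0.8  0.9] 8.05
51.7 51.6 [-0.1  0.8  1.1] 8.3
50.7 50.6 [0.6 0.2 1.2] 8.55
49.7 49.6 [0.9 0.4 0.5] 8.8
48.7 48.9 [-0.5  1.4  4.5] 9.05
47.7 48.7 [-2.9  2.8 11.5] 9.3
(array([532.06443055, -52.88840188, 189.41668445]), array([-2.49585119,  1.56962953, -2.8332599 ]))
(array([278.9, 265.4]), [263, 248, 33, 33, 680]) [545.5 -90.3  70.5] [545.2 -90.1  71.6]
(array([365.6, 265.3]), [349, 248, 33, 33, 694]) [567.2 -28.5  70.5] [566.9 -28.5  71.2]
(array([321.7, 331.5]), [308, 317, 29, 28, 594]) [611.5 -79.1  68.5] [611.1 -79.   69.1]
11.6
```

View pics/s3c.png

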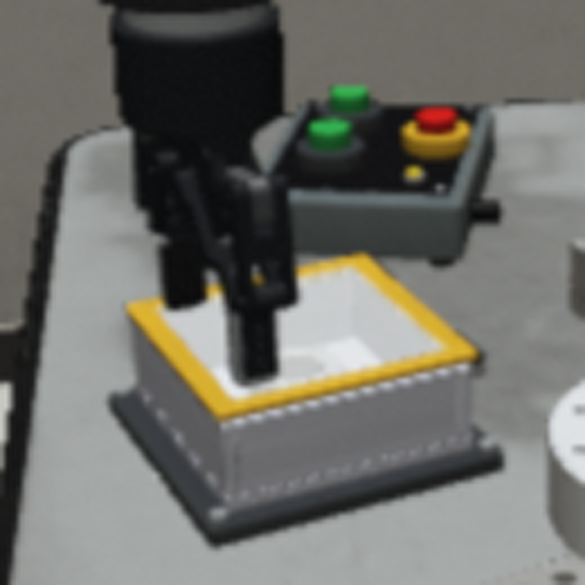

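View pics/w3.png

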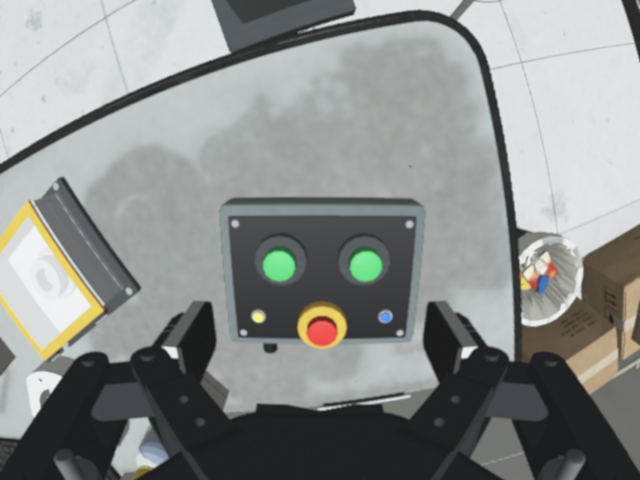

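View pics/s4.png

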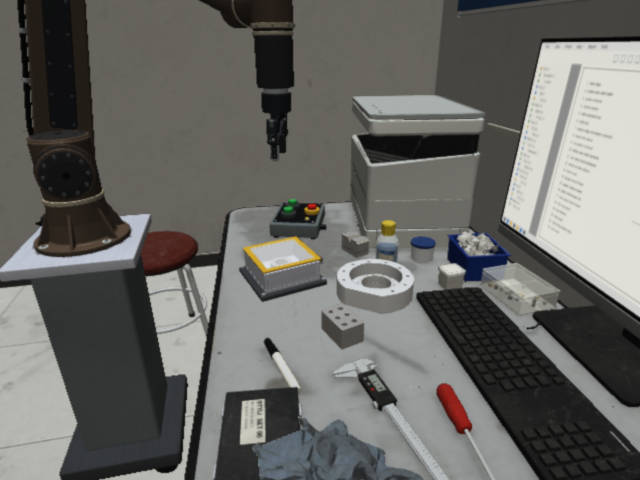

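The guard is level, and the hard stop gave 11.5 N. The new cap fixes are R (545.5,-90.3) and L (567.2,-28.5), 65.5 mm apart. Next I'll hover closer, centred on both caps, and check the fingertip overlap.

```bash
python3 - <<'E'
from h import *
m=np.array([556.35,-59.4]); ps=-.338
move_straight([*m,90],v=150,frame=None)
s=snap('wrist','w4'); print(s['pose'],read_time_s(),read_force())
for b in blobs(s,'g'): print(b,wwz(s,*b[0],70.5).round(1),wwd(s,*b[0]).round(1))
for b in blobs(s,'r'): print(b,wwz(s,*b[0],68.5).round(1))
cv2.imwrite('pics/w4c.png',cv2.resize(s['frame'][250:430,160:480],None,fx=2.5,fy=2.5,interpolation=cv2.INTER_CUBIC))
q=snap('side','s5'); cv2.imwrite('pics/s5c.png',cv2.resize(q['frame'][150:250,250:350],None,fx=5.5,fy=5.5,interpolation=cv2.INTER_CUBIC))
E
```

```text
(array([556.74000755, -59.50624209,  90.63618128]), array([ 0.24701022,  1.57002986, -0.09100586])) 12.4833 [0.34727576 0.28751423 0.88238346]
(array([252.9, 285.7]), [228, 258, 51, 52, 1633]) [545.1 -89.8  70.5] [545.1 -89.8  70.7]
(array([386.7, 285.5]), [361, 258, 51, 52, 1654]) [566.5 -28.8  70.5] [566.3 -28.8  71. ]
(array([319.3, 379.1]), [298, 359, 43, 40, 1337]) [610.  -78.6  68.5]
```

View pics/w4c.png

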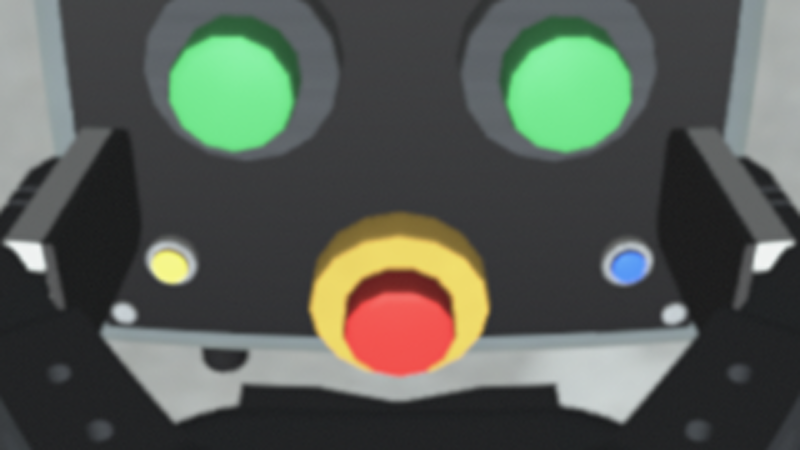

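View pics/s5c.png

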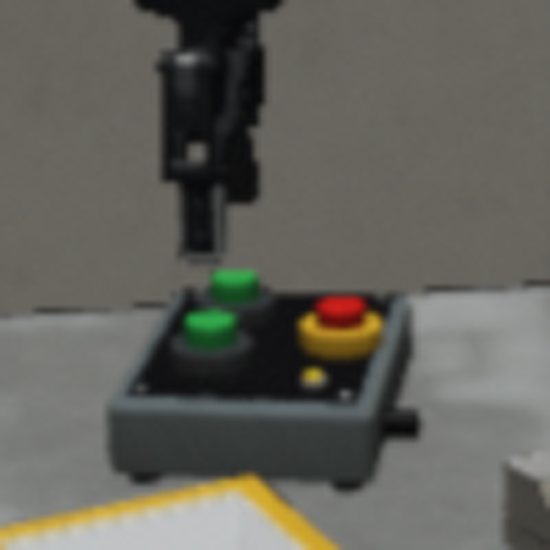

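```bash
python3 - <<'E'
from h import *
m=np.array([556.1,-59.35]); ps=-.338
move_straight([*m,60],v=60,frame=[0,np.pi/2,ps])
s=snap('wrist','w5'); print(s['pose'],read_time_s(),read_force(),read_torque())
for b in blobs(s,'g'): print(b,wwz(s,*b[0],70.5).round(1))
cv2.imwrite('pics/w5c.png',cv2.resize(s['frame'][240:440,160:480],None,fx=2.5,fy=2.5,interpolation=cv2.INTER_CUBIC))
q=snap('side','s6'); cv2.imwrite('pics/s6c.png',cv2.resize(q['frame'][150:250,250:350],None,fx=5.5,fy=5.5,interpolation=cv2.INTER_CUBIC))
q=snap('scene','sc6'); cv2.imwrite('pics/sc6.png',q['frame'])
E
```

```text
(array([556.13638991, -59.3794496 ,  59.7682208 ]), array([-2.32011248,  1.57025499, -2.65794443])) 13.2333 [-0.25670182  0.69103474  0.25447664] [ 0.00841638  0.00127266 -0.04307556]
(array([241.7, 314.5]), [212, 282, 60, 62, 2495]) [544.2 -89.1  70.5]
(array([398.1, 314.8]), [368, 283, 60, 62, 2476]) [565.5 -29.   70.5]
```

View pics/w5c.png

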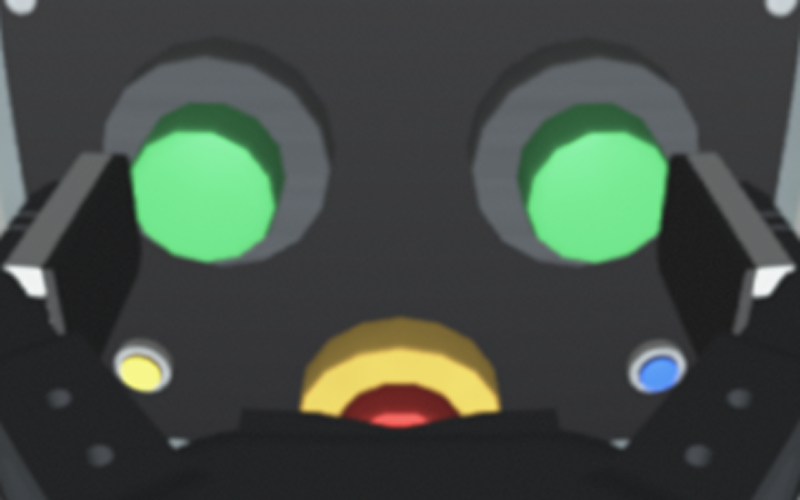

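View pics/s6c.png

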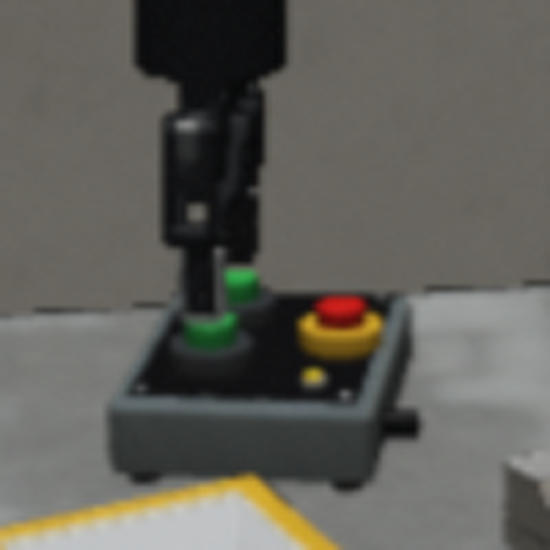

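View pics/sc6.png

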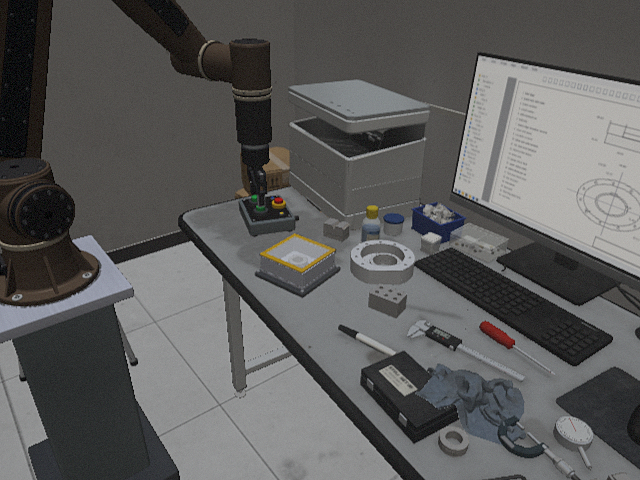

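Overlap looks even: the pads cover the outer edges of both caps at columns 212 and 428, symmetric about 320. The pads sit 2 mm or so too far back, so I'll shift by that and press, watching force and moment.

```bash
python3 - <<'E'
from h import *
ps=-.338; a=np.array([np.cos(ps),np.sin(ps)]); m=np.array([556.1,-59.35])-2.2*a
def F(): return np.mean([read_force() for _ in range(4)],axis=0)
def T(): return np.mean([read_torque() for _ in range(4)],axis=0)
move_straight([*m,60],v=40,frame=[0,np.pi/2,ps])
f0=F();t0=T(); print(f0,t0)
z=59
for z in [57,55.5,54,52.5,51,50,49,48,47.3]:
    move_straight([*m,z],v=60); f=F()-f0; t=T()-t0
    print(z,read_tcp_pos()[2].round(1),f.round(1),'roll moment',round(t[:2]@a,3),read_time_s())
    if f[2]>14: break
s=snap('wrist','w6');q=snap('side','s7')
print(read_time_s())
cv2.imwrite('pics/w6c.png',cv2.resize(s['frame'][240:440,160:480],None,fx=2.5,fy=2.5,interpolation=cv2.INTER_CUBIC))
cv2.imwrite('pics/s7c.png',cv2.resize(q['frame'][150:250,250:350],None,fx=5.5,fy=5.5,interpolation=cv2.INTER_CUBIC))
for b in blobs(s,'g'): print(b,wwd(s,*b[0]).round(1))
E
```

```text
[0.67611166 0.7244711  0.01372717] [-0.0197739   0.00687707  0.02907053]
57 57.0 [-0.5 -0.2  1.7] roll moment 0.23 13.8333
55.5 55.6 [-0.5  0.1  2.1] roll moment 0.356 14.0833
54 54.1 [ 0.4 -0.   3.6] roll moment 0.433 14.3333
52.5 52.6 [-0.2  0.8  3.4] roll moment 0.549 14.5833
51 51.1 [ 0.  -0.5  4.8] roll moment 0.598 14.8333
50 50.2 [-0.1 -0.2  4.8] roll moment 0.665 15.0833
49 49.3 [-0.1  0.6  7. ] roll moment 0.598 15.3333
48 49.1 [-2.5  0.8 14. ] roll moment 0.5 15.5833
15.6833
(array([239.5, 326. ]), [212, 297, 58, 54, 2035]) [545.7 -90.1  63. ]
(array([399.8, 326.1]), [370, 297, 57, 54, 2015]) [567.1 -29.   63.2]
```

View pics/w6c.png

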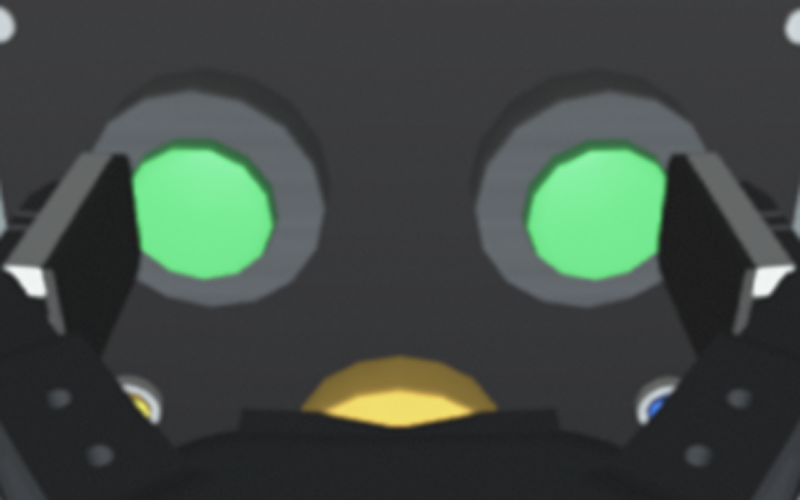

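View pics/s7c.png

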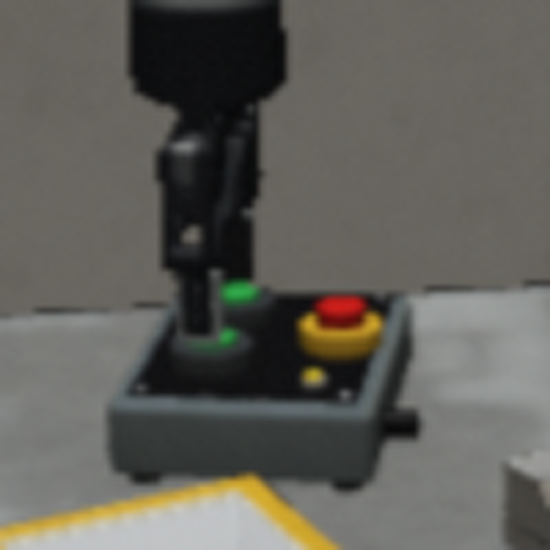

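Both caps sit level at z≈63 (70.9 before), down in their housings, and the force rose sharply from 7 to 14 N as if against the stops. I'll press 1 mm more for margin, hold, and let go.

```bash
python3 - <<'E'
from h import *
ps=-.338; a=np.array([np.cos(ps),np.sin(ps)]); m=np.array([556.1,-59.35])-2.2*a
move_straight([*m,47],v=30)
print(read_tcp_pos(),read_force(),read_time_s())
s=snap('wrist','w7')
def capz(s,c):
    return [np.median([wwd(s,u,v)[2] for u in range(int(x)-8,int(x)+9,4) for v in range(int(y)-8,int(y)+9,4)]).round(2) for (x,y) in [b[0] for b in blobs(s,c)]]
print(capz(s,'g'),'rest',capz(load('w5'),'g'),capz(load('w4'),'g'),capz(load('w6'),'g'))
dwell(2.8)
s=snap('wrist','w8'); print(capz(s,'g'),read_force(),read_time_s())
move_straight([*m,190],v=120)
s=snap('wrist','w9'); print([(b[0],wwz(s,*b[0],70.5).round(1)) for b in blobs(s,'g')],capz(s,'g'),[wwz(s,*b[0],68.5).round(1) for b in blobs(s,'r')])
q=snap('side','s9'); snap('scene','sc9'); print(read_time_s(),read_force())
cv2.imwrite('pics/s9c.png',cv2.resize(q['frame'][180:310,215:345],None,fx=4.5,fy=4.5,interpolation=cv2.INTER_CUBIC))
d=cv2.absdiff(q['frame'],load('s4')['frame']).max(2); print('diff pix vs before',[(d[190:400,220:640]>40).sum()])
E
```

```text
[554.43454276 -58.60167456  48.92319122] [-4.18228147  3.04689549 21.81431531] 15.9333
[np.float64(62.96), np.float64(62.88)] rest [np.float64(71.14), np.float64(71.21)] [np.float64(71.24), np.float64(71.18)] [np.float64(63.1), np.float64(63.15)]
[np.float64(62.91), np.float64(62.99)] [-6.10186933  3.30024014 22.33319138] 18.8333
[(array([275.6, 238.8]), array([546.4, -90.7,  70.5])), (array([364.9, 238.6]), array([568.1, -28.6,  70.5]))] [np.float64(71.01), np.float64(71.18)] [array([612.4, -79.3,  68.5])]
20.325 [-0.05323615 -0.23251569  0.5304171 ]
diff pix vs before [np.int64(0)]
```

View pics/s9c.png

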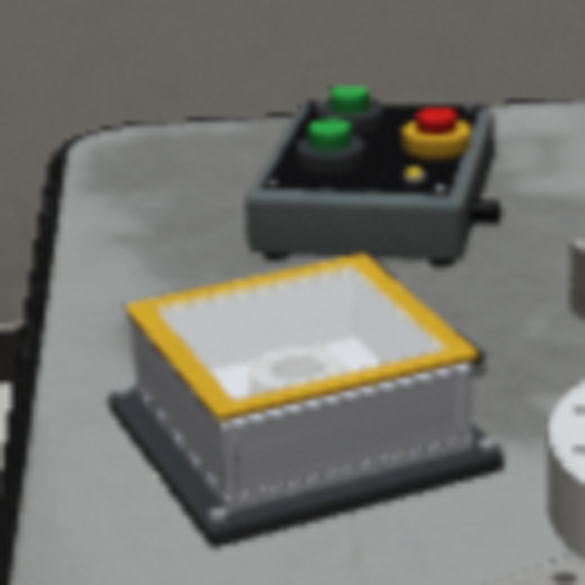

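View pics/w9.png

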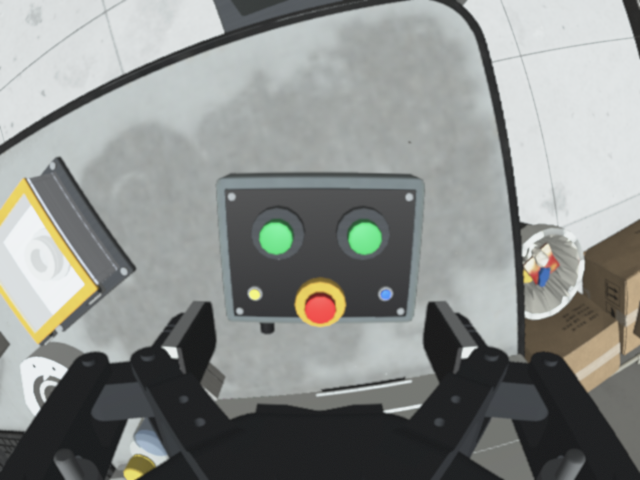

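The caps sank 8.2 mm, held over 2.9 s, and are up again. The guard is level, and the side image matches the one from before the press.

```bash
python3 -c "
from h import *
sign_off(); print(read_time_s())"
```

```text
the job is handed in; nothing more can be done
the job is handed in; nothing more can be done
```

I shut the guard, pressed both green start buttons together, held them down, let them come up, and handed the job in. The clock read about 20 s just before hand-in, against the 48 s limit.

- **Guard:** I pushed it along its arc with the open fingertips. It stopped against its hard stop at 11.5 N and stands level in the last side view.
- **Start buttons:** The fully open fingers reached only about 3 mm onto the outer edge of each cap, evenly on both sides. Both caps sank about 8.2 mm by the depth camera (8 mm is full travel). They stayed down for over 2.9 s at about 22 N in total, then came back to their rest height.
- **Rest of the desk:** The side picture after the press shows no changed pixels in the desk area against the one taken before it. That "before" picture was taken after the guard was shut. The console, stop button and nest look unmoved, and the arm was about 120 mm above the console, touching nothing.
- **What disagreed:** The moment reading did not fit forces shared evenly about the tool tip, so I couldn't use it to check the balance. I judged that from the cap heights instead. Repeat measurements of the cap positions differed by 1 to 2 mm, within the calibration.

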